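Lift the mincer parts out of the soak pot to drip

ROBOT

A 6-joint arm with a two-finger parallel gripper is mounted at the origin on a cart in front of the work surface, level with it; the furniture and walls round the work are solid. World frame = base frame: x ahead of the robot, y to its left, z up, the work surface at z = 0. Lengths are in m, angles in rad, forces in N, time in s.
With the tool pointing down it reaches from about 0.3 to 0.875 m from the base axis. Payload 6.4 kg.
Tool frame: the origin (TCP) lies midway between the tips of the shut fingers; the grasp point (between the pads) lies 19 mm behind it (arm.grip_depth is the distance from the TCP to the grasp point, in m); z points along the fingers, y is the line along which they close (so a half turn about z gives the same grasp; the last joint's range is limited). The gripper opens to 85 mm and grips with 20 to 120 N. Pads are 22 mm wide; open, the fingers measure 114 mm over their backs; the gripper's body (76 mm by 85 mm) begins 54 mm behind the grasp point. The pads swing forward as they close: fully open they stand 13 mm farther back than shut.
Start: joints at [-1.501, 0.181, 1.607, -0, 1.354, -0.206], TCP at [0.157, -0.553, 0.231] pointing down, gripper open.
Joint ranges: [-2.99, 2.99], [-0.89, 2.07], [0.3, 2.58], [-1.14, 4.28], [0, 2.63], [-3.12, 3.12]. Speed limits (rad/s): [2.57, 2.57, 3.01, 3.14, 3.14, 3.14].

INTERFACE

Orientations are given as a unit quaternion [x, y, z, w].
In Python, from cell import arm gives the robot as it stands.
- The arm moves only by the tool send_rows, never from a script. Its argument "increments" is one flat list of numbers, 5 for each row, row after row: the finger opening in m, from 0 to 0.0854, then the shift along the tool's x, y, z in m, then the turn about the tool's z in rad. In form: [hand, x, y, z, yaw, hand, x, y, z, yaw, ...]. A call has 1 to 5 rows; each row shifts and turns the commanded pose from where the row before left it, along the tool's axes as they then stand; what a row does not reach is not made up. A row lasts 1/8 s, in which the tool goes at most 62.5 mm and 10.7 degrees, less where a joint would pass 70% of its speed; a pose out of reach is approached as far as the arm can. A call is refused whole if a number of a shift passes 0.0625 or a number of a turn 0.188, either way. A call with a gripper value outside its range is refused whole. The fingers move at their own pace and stop on an object; "squeeze" is the grip in N (left out, the last holds). Time passes only in rows, so rows that do not move let the fingers close. It gives the time, the measured TCP pose, the force, the opening and the grip force at its end, in the units of the state.
- arm.sense(): the state, without advancing time (a new reading comes with each control period).
- arm.camera(name): name is "side" or "top"; returns (picture, depth): 420x560x3 uint8, red, green, blue; 420x560 float32, m along the optical axis (not along the pixel's ray), 0 where there is no reading.
- arm.camera_info(name): a dict with "camera_matrix" (3x3 intrinsics, pixels), "origin" and "attitude" of the camera in the world. Camera axes: x right, y down, z forward; pixel columns grow to the right and rows downward; lengths in m; the calibration is good to about 2 mm. A picture is of the moment at which its call begins. camera_info takes no time and is no camera call.
- arm.finish_job(): hands the job in; it is judged then, once.
The state is a dict: "t": time; "joint_pos": joint angles; "joint_velocities": joint speeds; "joint_efforts": joint torques, N m; "position": TCP position; "ee_rot": TCP orientation; "ft_force": force on the tool from outside, world axes, zero at the start; "moment": the same for the moment, N m; "finger_gap": finger opening in m; "finger_force": force on a finger pad.
Only numpy, scipy, OpenCV 4.12 (cv2) and the standard library are available. Lean on these libraries where they do the work, as an engineer would, in place of code of your own. Each camera call takes 0.05 s, during which the arm holds its last target. There are 200 camera calls.

TASK

The mincer parts have been soaking: take the lid off the soak pot by its knob and lay it, knob up, flat in the round drip dish, setting it down rather than dropping it. Then lift the wire parts basket straight up out of the pot by its handle and hold it level and still over the pot, a little clear of the rim, so that it drips back into the pot; finish while still holding it there. Keep the parts in the basket, leave the pot and the dish standing where they are, and do not disturb the other things on the table.

Things in the scene. Friction and masses are not known exactly. Their poses are not given: they have to be found in the camera images.
- soak_pot: straight-sided steel pot, 140 mm across, 100 mm high, wall 3 mm, standing loose on the table (0.7 kg), with two wire loop ears that reach 97 mm from its axis along its own +y and -y, 55 mm up. Origin: centre of its underside; z up its axis. Its floor is 4 mm thick, its mouth 134 mm across inside.
- pot_lid: steel cap lid, 158 mm across, 0.15 to 0.27 kg, lying loose over the pot's rim at the start: a flat top with a skirt 25 mm high, inside 152 mm across, and a black knob in the middle. Origin: centre of the skirt's lower edge, z up. Its outside top is 25 mm above the origin; the knob is round, 32 mm thick from 35 to 56 mm above the origin, on a 20 mm stem.
- lid_knob (a point): centre of the lid's knob, 46 mm above the lid's lower edge and 21 mm above its flat top, on its axis
- lid_dish: shallow round steel drip dish, empty, standing loose on the table (0.6 kg); its flat floor is 4 mm thick and 171 mm across, the flared rim 194 mm across and 16 mm high. Origin: centre of its underside. The lid lies in it flat on its skirt, its origin then 4 mm above the dish's origin.
- parts_basket: round wire basket, 124 mm across and 50 mm high, standing loose in the pot (hidden by the lid at the start), 0.45 to 0.65 kg with its parts. A fixed arch handle spans it along its own x axis. Origin: centre of its underside, 4 mm above the pot's origin at the start; z up.
- basket_grip (a point): centre of the black flat grip of the basket's handle: a bar 62 mm long along the basket's x axis, 12 mm thick (along its y) and 16 mm high; 85 mm above the basket's underside, its top 7 mm below the pot's rim at the start. The mouth is free for fingers on both sides of the bar, down to the basket's rim 35 mm below this point.
- mincer_plate: round steel mincer plate with holes, 56 mm across, 9 mm thick, lying loose in the basket near its -y side; origin: centre of its underside
- cross_knife: four-winged steel mincer knife, about 46 mm across, 12 mm high, lying loose in the basket near its +y side; origin: centre of its underside
- marker_pen: label marker, 134 x 18 x 20 mm, lying on the table between the pot and the dish, long side away from the robot; a bystander. Origin: centre of its underside
- s_hook: steel S-hook, 120 x 48 x 8 mm, lying flat behind the work; a bystander. Origin: centre of its underside
- board_brush: scrub brush, 110 x 30 x 42 mm, behind the work; a bystander. Origin: centre of its underside
- salt_tub: round salt tub with a lid, 64 mm across, 75 mm high, behind the work; a bystander. Origin: centre of its underside
Not all that is in view belongs to the job. There is more than one size of the lid_dish; the one meant has the size given above.

How it is judged:
By the outcome, as a careful person would: the job done as asked, in the order asked, and still so for the second after the job is handed in, while the arm keeps its last pose, push and grip.
It also fails if it takes over 58 s, if anything falls off the work surface, if the arm or the gripper's body presses on something with over 40 N, if the wrist force passes 120 N, or if a joint passes its speed limit or range.

## Working session

There is one attempt and no reset: what is moved stays moved. The work goes in short steps, Python scripts to look and compute and a tool call to move; the robot and the scene stay as the last step left them, time stands still between calls to the robot, and variables do not carry over. Pictures are saved under pics/ and viewed, at most 10 in all, crops included, and the job is handed in when it is done.

Besides the shell and the picture viewer there is one more tool, called after "Call:" as name(argument=value, ...) on one line, values as JSON. send_rows: Moves the arm, as the interface text tells. Its arguments: {"type":"object","properties":{"increments":{"type":"array","items":{"type":"number"}},"squeeze":{"type":"number"}},"required":["increments"]}

```bash
mkdir -p pics
cat > h.py <<'E'
import numpy as np, cv2
from scipy.spatial.transform import Rotation as R
from cell import arm
def rot(a):
    a=np.array(a,float)
    return a if a.shape==(3,3) else R.from_quat(a).as_matrix()
def cloud(n,d):
    i=arm.camera_info(n);K=np.array(i["camera_matrix"]);v,u=np.indices(d.shape)
    p=np.stack([(u-K[0,2])/K[0,0]*d,(v-K[1,2])/K[1,1]*d,d],-1)
    return p@rot(i["attitude"]).T+np.array(i["origin"])
def shot(n,tag):
    c,d=arm.camera(n);cv2.imwrite(f"pics/{tag}.png",c[:,:,::-1]);np.savez(f"{tag}.npz",c=c,d=d,p=cloud(n,d));return c,d
E
python3 - <<'E'
from h import *
for n in("top","side"):
    shot(n,n+"0");i=arm.camera_info(n);print(n,i)
print(arm.sense())
a,b=[cv2.imread(f"pics/{n}0.png") for n in("top","side")]
E
```

```text
top {'camera_matrix': array([[446.08172723,   0.        , 284.77879288],
       [  0.        , 446.08172723, 205.14642682],
       [  0.        ,   0.        ,   1.        ]]), 'origin': array([0.40185235, 0.17414074, 0.99960844]), 'attitude': array([ 0.71254356, -0.69573032,  0.07249033, -0.0546457 ])}
side {'camera_matrix': array([[521.86860989,   0.        , 283.87300547],
       [  0.        , 521.86860989, 199.19798701],
       [  0.        ,   0.        ,   1.        ]]), 'origin': array([ 0.36412605, -0.79838694,  0.49049905]), 'attitude': array([ 0.8215631 , -0.07601828,  0.05948405, -0.56188695])}
{'t': 0.1, 'joint_pos': array([-1.50132130e+00,  1.81474674e-01,  1.60788459e+00, -1.67223321e-05,
        1.35380568e+00, -2.06281790e-01]), 'joint_velocities': array([-0.00057211, -0.00259509, -0.00267461, -0.00017368, -0.00032416,
       -0.00191652]), 'joint_efforts': array([ 4.24857826e-04, -4.45874119e+01, -3.52239561e+01, -2.54399574e-04,
        4.08853433e-03,  1.46712398e-05]), 'position': array([ 0.15654545, -0.55277267,  0.23048111]), 'ee_rot': array([ 9.90509267e-01,  1.37443714e-01,  4.55882669e-05, -7.84861613e-04]), 'ft_force': array([ 0.39540978, -0.05197996, -0.86542903]), 'moment': array([-0.03467909, -0.008017  , -0.01030416]), 'finger_force': 0.0, 'finger_gap': 0.08525125260692125}
```

View pics/top0.png

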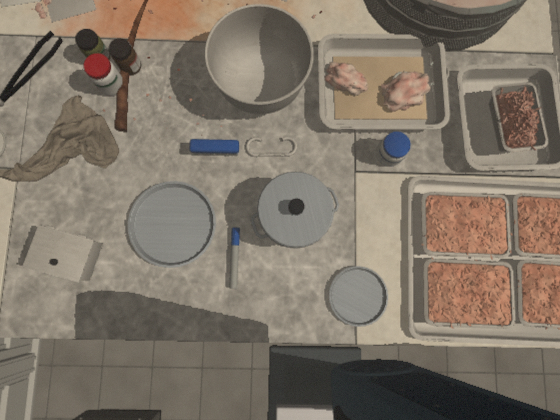

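View pics/side0.png

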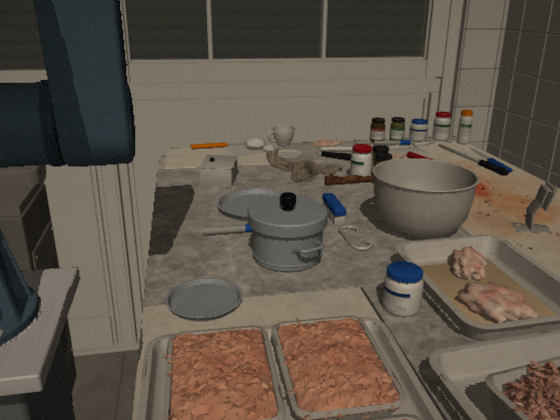

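Two round dishes are in the top view: a large one at (170,224) and a small one at (357,296). The large one should be the 194 mm dish, which I'll measure and check in a crop. The pot with its black knob is at (296,208), and the pen lies at (235,258) between pot and dish.

Run:
```python
from h import *
z=np.load("top0.npz");c,d,p=z["c"],z["d"],z["p"]
print("table z",np.median(p[300:320,290:320,2]))
def plane(u,v,h):
    i=arm.camera_info("top");r=rot(i["attitude"])@np.linalg.inv(i["camera_matrix"])@[u,v,1];o=np.array(i["origin"]);return o+r*(h-o[2])/r[2]
hsv=cv2.cvtColor(c,cv2.COLOR_RGB2HSV)
for nm,(u,v,r,lo,hi) in dict(big=(170,224,55,.008,.03),small=(357,296,40,.008,.03),lid=(296,208,50,.09,.116),knob=(296,207,16,.118,.15)).items():
    vv,uu=np.indices(d.shape);m=((uu-u)**2+(vv-v)**2<r*r)&(p[...,2]>lo)&(p[...,2]<hi)
    q=p[m];cc,rad=cv2.minEnclosingCircle(q[:,:2].astype(np.float32))
    s=cv2.fitEllipse(cv2.convexHull(q[:,:2].astype(np.float32)))
    print(nm,m.sum(),"circle",cc,2*rad,"ell",s,"z",np.percentile(q[:,2],[5,50,95]))
print("bigfloor",np.median(p[215:232,160:180,2]))
z2=np.load("side0.npz");p2=z2["p"]
m=(p2[...,2]>.118)&(p2[...,2]<.15);m[:,:270]=0;m[:,306:]=0;m[:190]=0;m[212:]=0
print("side knob",m.sum(),p2[m].mean(0),p2[m].min(0),p2[m].max(0))
# pen
m=(p[...,2]>.008)&(p[...,2]<.035);m[:220]=0;m[295:]=0;m[:,:222]=0;m[:,250:]=0
print("pen",p[m].min(0),p[m].max(0))
# ears
m=(p[...,2]>.035)&(p[...,2]<.075);m[:,:330]=0;m[:,345:]=0;m[:185]=0;m[225:]=0
print("ear",m.sum(),p[m].mean(0) if m.any() else 0)
cv2.imwrite("pics/crop.png",cv2.resize(c[170:340,110:400,::-1],None,fx=2.6,fy=2.6,interpolation=cv2.INTER_CUBIC))
# tallest obstacles
for a in [(110,190,20,140),(5,110,200,320)]: print(a,np.nanmax(p[a[0]:a[1],a[2]:a[3],2]))
```

```text
table z 1.2584073673660434e-06
big 1470 circle (0.533256471157074, 0.4010339677333832) 0.1937922239303589 ell ((0.5333364009857178, 0.4009976387023926), (0.1921759992837906, 0.19258561730384827), 110.23484802246094) z [0.0082424  0.0150439  0.01946886]
small 535 circle (0.3884427547454834, -0.016515450552105904) 0.13854508101940155 ell ((0.38626572489738464, -0.01370164193212986), (0.1278523951768875, 0.13273578882217407), 55.99717330932617) z [0.00820627 0.01147269 0.01464429]
lid 4360 circle (0.5587950944900513, 0.1317109763622284) 0.15820735692977905 ell ((0.5586914420127869, 0.1318962126970291), (0.15641002357006073, 0.15729910135269165), 47.21587371826172) z [0.10098274 0.10368371 0.10633435]
knob 211 circle (0.5586073398590088, 0.13207988440990448) 0.03174387663602829 ell ((0.558428168296814, 0.13217756152153015), (0.030752547085285187, 0.03099041059613228), 140.05856323242188) z [0.12907144 0.13406145 0.13627214]
bigfloor 0.004855175988243088
side knob 182 [0.55491475 0.12152444 0.12786316] [0.54070617 0.11039004 0.11827571] [0.57097466 0.14344409 0.13486081]
pen [0.39604408 0.25126628 0.00839195] [0.52682129 0.26926467 0.02594024]
ear 80 [0.58773395 0.04508954 0.05808201]
(110, 190, 20, 140) 0.9996084434655668
(5, 110, 200, 320) 0.9996084434655668
```

View pics/crop.png

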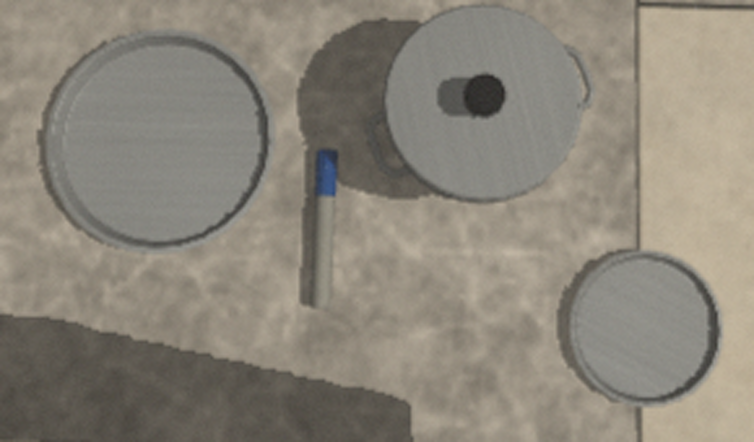

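The large dish at (170,224) measures 193 mm across with its floor at 4–5 mm, so it is the one meant. The small one is about 135 mm. The crop confirms this: the large dish is empty at left, and the pot with its lid, the pen and the small dish are to the right. Moving now.

Call:
send_rows(increments=[0.085, 0.042, -0.04, 0, 0, 0.085, 0.042, -0.04, 0, 0, 0.085, 0.042, -0.04, 0, 0, 0.085, 0.042, -0.04, 0, 0, 0.085, 0.042, -0.04, 0, 0], squeeze=40)

```text
t: 0.72
position: [0.3047, -0.3018, 0.231]
ee_rot: [0.991, 0.137, 0.0, -0.0]
ft_force: [0.8, -0.1, -0.0]
finger_gap: 0.0844
finger_force: 0.0
```

Call:
send_rows(increments=[0.085, 0.042, -0.04, 0, 0, 0.085, 0.042, -0.04, 0, 0, 0.085, 0.042, -0.04, 0, 0, 0.085, 0.042, -0.04, 0, 0, 0.085, 0.042, -0.04, 0, 0])

```text
t: 1.35
position: [0.4524, -0.0521, 0.2313]
ee_rot: [0.991, 0.137, 0.0, 0.0]
ft_force: [0.5, -1.2, -0.3]
finger_gap: 0.0848
finger_force: 0.0
```

Call:
send_rows(increments=[0.085, 0.042, -0.04, 0, 0, 0.085, 0.042, -0.04, 0, 0, 0.085, 0.042, -0.04, 0, 0, 0.085, 0.027, -0.03, 0, 0, 0.085, 0, 0, 0, 0])

```text
t: 1.98
position: [0.5583, 0.1344, 0.2305]
ee_rot: [0.99, 0.139, -0.001, -0.0]
ft_force: [-0.3, -0.5, 0.2]
finger_gap: 0.0853
finger_force: 0.0
```

```bash
cat >> h.py <<'E'
def togo(t):
    s=arm.sense();M=rot(s["ee_rot"]);print("t",s["t"],"pos",s["position"].round(4),"x-axis",M[:,0].round(3),"z",M[:,2].round(3),"gap",s["finger_gap"],"ff",s["finger_force"],"F",s["ft_force"].round(1),"j",s["joint_pos"].round(2))
    print("tool shift to go",(M.T@(np.array(t)-s["position"])).round(4))
E
python3 -c "
from h import *
togo([.5585,.1321,.1065])"
```

```text
t 1.975 pos [0.5583 0.1344 0.2305] x-axis [ 0.961  0.276 -0.001] z [-0.001  0.    -1.   ] gap 0.08533340014640418 ff 0.0 F [-0.3 -0.5  0.2] j [0.03 0.18 1.61 0.   1.35 1.32]
tool shift to go [-0.0004  0.0024  0.124 ]
```

Call:
send_rows(increments=[0.085, 0, 0.002, 0.04, 0, 0.085, 0, 0, 0.04, 0, 0.085, 0, 0, 0.024, 0, 0.085, 0, 0, 0.02, 0, 0.085, 0, 0, 0, 0])

```text
t: 2.6
position: [0.5567, 0.1291, 0.1054]
ee_rot: [0.991, 0.137, -0.002, -0.0]
ft_force: [-0.3, -0.0, -0.9]
finger_gap: 0.0849
finger_force: 0.0
```

Call:
send_rows(increments=[0.03, 0, 0, 0, 0, 0.02, 0, 0, 0, 0, 0.02, 0, 0, 0, 0, 0.02, 0, 0, 0, 0, 0.02, 0, 0, 0, 0])

```text
t: 3.22
position: [0.5594, 0.1301, 0.1085]
ee_rot: [0.99, 0.138, 0.001, 0.0]
ft_force: [-1.6, -1.1, 5.4]
finger_gap: 0.0309
finger_force: 39.6
```

```bash
python3 -c "
from h import *
togo([.5585,.1321,.1065])"
```

```text
t 3.225 pos [0.5594 0.1301 0.1085] x-axis [0.962 0.272 0.002] z [ 0.002 -0.    -1.   ] gap 0.03090275835638151 ff 39.596407413482666 F [-1.6 -1.1  5.4] j [ 0.02  0.32  1.71 -0.    1.12  1.32]
tool shift to go [-0.0003 -0.0022  0.0019]
```

Call:
send_rows(increments=[0.02, 0, 0, -0.005, 0, 0.02, 0, 0, -0.015, 0, 0.02, 0, 0, -0.025, 0, 0.02, 0, 0, -0.025, 0, 0.02, 0, 0, -0.02, 0], squeeze=60)

```text
t: 3.85
position: [0.5589, 0.1301, 0.1991]
ee_rot: [0.991, 0.138, 0.001, 0.0]
ft_force: [0.4, -0.0, -2.1]
finger_gap: 0.0301
finger_force: 59.4
```

Run:
```python
from h import *
c,d=shot("top","t1");p=np.load("t1.npz")["p"]
s,_=shot("side","s1")
cv2.imwrite("pics/both1.png",np.vstack([c[120:320,100:400,::-1],s[120:320,170:470,::-1]]))
togo([.5333,.401,.2])
```

```text
t 3.95 pos [0.5604 0.1302 0.2006] x-axis [0.962 0.272 0.005] z [ 0.005  0.    -1.   ] gap 0.030469897352788294 ff 59.443997740745544 F [ 0.9 -0.1 -2.3] j [0.02 0.21 1.64 0.   1.29 1.32]
tool shift to go [ 0.0477 -0.268   0.0005]
```

View pics/both1.png

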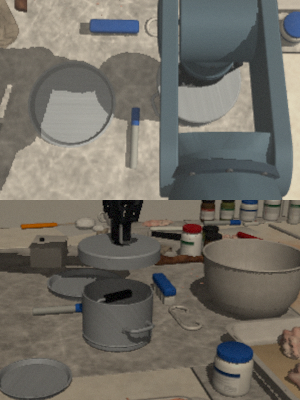

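Top: the arm hides the pot and the lid is in the gripper. Side: the lid is raised and level at about (118,250), the pot stands in place, and the black grip bar of the basket shows at about (115,297). Carrying the lid to the dish.

Call:
send_rows(increments=[0.02, 0.004, -0.02, 0, 0, 0.02, 0.007, -0.04, 0, 0, 0.02, 0.007, -0.04, 0, 0, 0.02, 0.007, -0.04, 0, 0, 0.02, 0.007, -0.04, 0, 0])

```text
t: 4.58
position: [0.5389, 0.3141, 0.1957]
ee_rot: [0.99, 0.138, -0.001, 0.0]
ft_force: [1.3, 0.2, -2.5]
finger_gap: 0.0301
finger_force: 59.7
```

Call:
send_rows(increments=[0.02, 0.007, -0.04, 0, 0, 0.02, 0.006, -0.03, 0, 0, 0.02, 0.003, -0.018, 0, 0, 0.02, 0, 0, 0.03, 0, 0.02, 0, 0, 0, 0])

```text
t: 5.2
position: [0.5294, 0.4001, 0.1635]
ee_rot: [0.99, 0.138, -0.004, 0.001]
ft_force: [-0.1, -0.3, -1.8]
finger_gap: 0.0301
finger_force: 59.7
```

Run:
```python
from h import *
for n in("side","top"):
    c,d=shot(n,n+"2");p=np.load(n+"2.npz")["p"]
    P=p[...,:2]
    def fit(m,nm):
        q=P[m].astype(np.float64)
        if len(q)<50: print(n,nm,len(q));return
        A=np.c_[2*q,np.ones(len(q))];s=np.linalg.lstsq(A,(q**2).sum(1),rcond=None)[0]
        print(n,nm,len(q),"centre",s[:2].round(4),"diam",2*np.sqrt(s[2]+s[0]**2+s[1]**2),"z",np.percentile(p[m][:,2],[5,50,95]).round(3))
    z=p[...,2];near=np.hypot(P[...,0]-.5333,P[...,1]-.401)
    fit((near<.1)&(z>.121)&(z<.138),"skirt")
    m=(near<.09)&(z>.141)&(z<.153)
    q=P[m].astype(np.float32)
    if len(q)>5: print(n,"lidtop",len(q),cv2.minEnclosingCircle(q))
    m=(near<.105)&(z>.006)&(z<.03);print("dish",cv2.minEnclosingCircle(P[m].astype(np.float32)),m.sum())
togo([.5333,.401,.0315])
p=np.load("top2.npz")["p"];c=np.load("top2.npz")["c"]
m=(np.hypot(p[...,0]-.5587,p[...,1]-.132)<.065)&(p[...,2]>.075)&(p[...,2]<.1)&(c.max(-1)<60)
q=p[m];print("bar",m.sum(),cv2.minAreaRect(q[:,:2].astype(np.float32)),q[:,2].max())
m=(np.hypot(p[...,0]-.5587,p[...,1]-.132)<.08)&(p[...,2]>.094)&(p[...,2]<.107)
print("rim",cv2.minEnclosingCircle(p[m][:,:2].astype(np.float32)))
cv2.imwrite("pics/both2.png",np.hstack([cv2.resize(c[140:290,110:350,::-1],(400,250)),np.load("side2.npz")["c"][100:350,150:550,::-1]]))
```

```text
side skirt 137 centre [0.5268 0.3974] diam 0.15448318172491712 z [0.132 0.135 0.138]
side lidtop 324 ((0.5231218934059143, 0.37987956404685974), 0.07691847532987595)
dish ((0.5299671292304993, 0.3992011249065399), 0.09904257208108902) 487
top skirt 12
top lidtop 70 ((0.5205168724060059, 0.34895434975624084), 0.05824727565050125)
dish ((0.5354680418968201, 0.3774537146091461), 0.09294916689395905) 718
t 5.3 pos [0.5316 0.4006 0.1669] x-axis [ 0.962  0.272 -0.002] z [-0.001 -0.001 -1.   ] gap 0.030002162324188494 ff 59.731889963150024 F [-0.2 -0.5 -1.5] j [ 0.47  0.44  1.42 -0.    1.29  1.76]
tool shift to go [0.0019 0.     0.1354]
bar 145 ((0.5588337779045105, 0.12989839911460876), (0.05995241552591324, 0.012011270970106125), 22.111610412597656) 0.09991796709348988
rim ((0.5590411424636841, 0.1305481493473053), 0.07041341811418533)
```

View pics/both2.png

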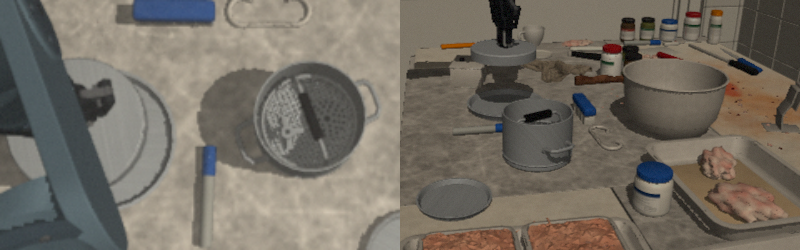

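The top view shows the pot open, with the black bar at (310,108) running obliquely across the basket. The side view shows the lid level above the dish. Lowering it now.

Call:
send_rows(increments=[0.02, 0.002, 0, 0.03, 0, 0.02, 0, 0, 0.035, 0, 0.02, 0, 0, 0.03, 0, 0.02, 0, 0, 0.02, 0, 0.02, 0, 0, 0.006, 0])

```text
t: 5.92
position: [0.5338, 0.4012, 0.0457]
ee_rot: [0.991, 0.137, -0.0, 0.0]
ft_force: [1.0, 0.4, -2.3]
finger_gap: 0.0304
finger_force: 59.7
```

Call:
send_rows(increments=[0.02, 0, 0, 0.002, 0, 0.02, 0, 0, 0.002, 0, 0.02, 0, 0, 0.002, 0, 0.02, 0, 0, 0.001, 0, 0.02, 0, 0, 0, 0])

```text
t: 6.55
position: [0.5338, 0.4016, 0.0393]
ee_rot: [0.99, 0.138, -0.0, -0.0]
ft_force: [1.4, -0.2, -2.9]
finger_gap: 0.0302
finger_force: 59.7
```

Run:
```python
from h import *
togo([.5333,.401,.032])
c,d=shot("side","side3");p=np.load("side3.npz")["p"]
P=p[...,:2];near=np.hypot(P[...,0]-.5333,P[...,1]-.401);z=p[...,2]
h=np.histogram(z[near<.07],bins=np.arange(0,.08,.004));print(list(zip(h[0],h[1].round(3))))
```

```text
t 6.55 pos [0.5338 0.4016 0.0393] x-axis [ 0.962  0.272 -0.   ] z [-0.  0. -1.] gap 0.030165678316165397 ff 59.730661511421204 F [ 1.4 -0.2 -2.9] j [0.47 0.59 1.47 0.   1.08 1.76]
tool shift to go [-0.0006  0.0004  0.0073]
[(np.int64(0), np.float64(0.0)), (np.int64(0), np.float64(0.004)), (np.int64(0), np.float64(0.008)), (np.int64(0), np.float64(0.012)), (np.int64(0), np.float64(0.016)), (np.int64(0), np.float64(0.02)), (np.int64(0), np.float64(0.024)), (np.int64(67), np.float64(0.028)), (np.int64(608), np.float64(0.032)), (np.int64(6), np.float64(0.036)), (np.int64(15), np.float64(0.04)), (np.int64(16), np.float64(0.044)), (np.int64(25), np.float64(0.048)), (np.int64(22), np.float64(0.052)), (np.int64(25), np.float64(0.056)), (np.int64(31), np.float64(0.06)), (np.int64(34), np.float64(0.064)), (np.int64(21), np.float64(0.068)), (np.int64(23), np.float64(0.072))]
```

Lid top is at about 34 mm and needs to reach 29 mm, so there are still some millimetres to go. Lowering in small steps.

Call:
send_rows(increments=[0.02, 0, 0, 0.002, 0, 0.02, 0, 0, 0.001, 0, 0.02, 0, 0, 0.001, 0, 0.02, 0, 0, 0, 0, 0.02, 0, 0, 0, 0])

```text
t: 7.22
position: [0.5339, 0.4016, 0.0353]
ee_rot: [0.991, 0.137, 0.0, -0.0]
ft_force: [-1.3, -0.0, -1.6]
finger_gap: 0.0305
finger_force: 59.7
```

Call:
send_rows(increments=[0.02, 0, 0, 0.001, 0, 0.02, 0, 0, 0.001, 0, 0.02, 0, 0, 0, 0])

```text
t: 7.6
position: [0.534, 0.4017, 0.0346]
ee_rot: [0.99, 0.138, 0.0, 0.0]
ft_force: [-4.0, -2.5, 6.8]
finger_gap: 0.0307
finger_force: 60.7
```

Call:
send_rows(increments=[0.033, 0, 0, 0, 0, 0.04, 0, 0, 0, 0, 0.06, 0, 0, 0, 0, 0.06, 0, 0, 0, 0])

```text
t: 8.1
position: [0.5338, 0.4015, 0.0332]
ee_rot: [0.991, 0.137, -0.0, 0.0]
ft_force: [-0.9, 0.1, 0.2]
finger_gap: 0.0601
finger_force: 0.0
```

Call:
send_rows(increments=[0.06, 0, 0, -0.02, 0, 0.06, 0, 0, -0.04, 0, 0.06, 0, 0, -0.05, 0, 0.06, 0, 0, -0.05, 0, 0.06, 0, 0.0, -0.03, 0])

```text
t: 8.72
position: [0.535, 0.4022, 0.2288]
ee_rot: [0.99, 0.138, 0.003, -0.001]
ft_force: [-0.4, 0.2, -0.9]
finger_gap: 0.0601
finger_force: 0.0
```

Run:
```python
from h import *
c,d=shot("side","side4");p=np.load("side4.npz")["p"]
P=p[...,:2];near=np.hypot(P[...,0]-.5333,P[...,1]-.401);z=p[...,2]
m=(near<.07)&(z>.02)&(z<.042);q=p[m];A=np.c_[q[:,:2],np.ones(len(q))]
s=np.linalg.lstsq(A,q[:,2],rcond=None)[0];print("lid top slope",s[:2],"z at ctr",s@[.5333,.401,1],len(q))
shot("top","top4")
c=np.load("top4.npz")["c"]
cv2.imwrite("pics/both4.png",np.hstack([cv2.resize(c[140:290,110:350,::-1],(400,250)),c[0:1].repeat(0,0)if 0 else np.load("side4.npz")["c"][150:400,150:550,::-1]]))
p=np.load("top4.npz")["p"];z=p[...,2];near=np.hypot(p[...,0]-.5333,p[...,1]-.401)
m=(near<.09)&(z>.022)&(z<.036);print("lid",m.sum(),cv2.minEnclosingCircle(p[m][:,:2].astype(np.float32)))
togo([.5588,.1304,.2])
```

```text
lid top slope [ 0.00297763 -0.00368269] z at ctr 0.028642202054908635 681
lid 2506 ((0.5344487428665161, 0.39394259452819824), 0.07797101885080338)
t 8.825 pos [0.5363 0.4029 0.2304] x-axis [0.962 0.272 0.01 ] z [ 0.009  0.005 -1.   ] gap 0.06011481014764266 ff 0.0 F [-0.1 -0.6  0.9] j [0.47 0.38 1.36 0.   1.39 1.76]
tool shift to go [-0.0529  0.2684  0.0293]
```

View pics/both4.png

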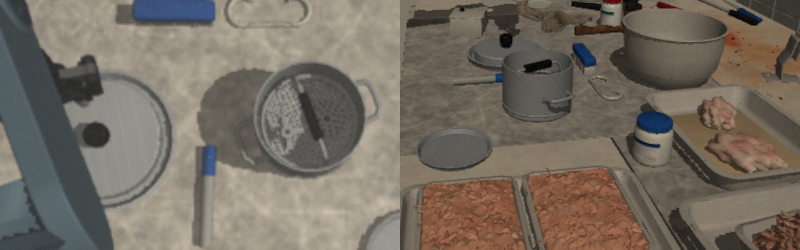

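The lid lies flat in the dish: its top is at 28.6 mm and the slope is negligible. The dish and pot are unmoved, and the basket bar is at (310,108) in the left crop. Moving over the bar, and turning by −0.108 rad so the fingers close across it.

Call:
send_rows(increments=[0.06, -0.009, 0.045, 0, 0, 0.06, -0.01, 0.05, 0, 0, 0.06, -0.01, 0.05, 0, 0, 0.06, -0.01, 0.05, 0, 0, 0.06, -0.009, 0.045, 0, 0])

```text
t: 9.45
position: [0.5525, 0.1558, 0.2229]
ee_rot: [0.991, 0.137, -0.0, 0.0]
ft_force: [0.5, 0.4, 0.2]
finger_gap: 0.0599
finger_force: 0.0
```

Call:
send_rows(increments=[0.06, -0.005, 0.028, 0, 0, 0.05, 0, 0, 0, -0.108, 0.05, 0, 0, 0, 0, 0.05, 0, 0, 0, 0])

```text
t: 9.95
position: [0.5555, 0.1296, 0.2231]
ee_rot: [0.982, 0.19, -0.0, -0.0]
ft_force: [0.6, 0.6, -0.1]
finger_gap: 0.0499
finger_force: 0.0
```

Run:
```python
from h import *
togo([.5588,.1300,.069])
for f in("top2","top4"):
    z=np.load(f+".npz");p,c=z["p"],z["c"]
    m=(np.hypot(p[...,0]-.5587,p[...,1]-.132)<.065)&(p[...,2]>.07)&(p[...,2]<.105)&(c.max(-1)<60)
    q=p[m];print(f,m.sum(),cv2.minAreaRect(q[:,:2].astype(np.float32)),np.percentile(q[:,2],[10,50,90]))
    m=(np.hypot(p[...,0]-.5587,p[...,1]-.132)<.08)&(p[...,2]>.094)&(p[...,2]<.107);print("rim",cv2.minEnclosingCircle(p[m][:,:2].astype(np.float32)))
```

```text
t 9.95 pos [0.5555 0.1296 0.2231] x-axis [ 0.928  0.373 -0.   ] z [-0.  0. -1.] gap 0.04990072329964782 ff 0.0 F [ 0.6  0.6 -0.1] j [0.02 0.18 1.63 0.   1.34 1.21]
tool shift to go [0.0033 0.0008 0.1541]
top2 151 ((0.5588337779045105, 0.12989839911460876), (0.05995241552591324, 0.012011270970106125), 22.111610412597656) [0.09521303 0.09761934 0.09946529]
rim ((0.5590411424636841, 0.1305481493473053), 0.07041341811418533)
top4 155 ((0.5586885213851929, 0.12978287041187286), (0.059709589928388596, 0.011850610375404358), 21.672319412231445) [0.09533662 0.09755807 0.09944386]
rim ((0.5585294961929321, 0.13080951571464539), 0.07017406076192856)
```

Call:
send_rows(increments=[0.05, 0.003, 0.001, 0.04, 0, 0.05, 0, 0, 0.045, 0, 0.05, 0, 0, 0.035, 0, 0.05, 0, 0, 0.022, 0, 0.05, 0, 0, 0.01, 0])

```text
t: 10.58
position: [0.5579, 0.1299, 0.0697]
ee_rot: [0.982, 0.191, -0.001, -0.0]
ft_force: [-0.8, -1.1, 0.7]
finger_gap: 0.05
finger_force: 0.0
```

Call:
send_rows(increments=[0.05, 0, 0, 0, 0, 0.02, 0, 0, 0, 0, 0.005, 0, 0, 0, 0, 0.005, 0, 0, 0, 0, 0.005, 0, 0, 0, 0], squeeze=60)

```text
t: 11.2
position: [0.5597, 0.1296, 0.0725]
ee_rot: [0.982, 0.191, 0.001, 0.0]
ft_force: [-0.8, 1.5, 6.3]
finger_gap: 0.011
finger_force: 59.4
```

```bash
python3 -c "
from h import *
togo([.5588,.1300,.069])
c,d=shot('side','side5')
cv2.imwrite('pics/s5.png',cv2.resize(c[120:300,200:400,::-1],None,fx=3,fy=3))"
```

```text
t 11.2 pos [0.5597 0.1296 0.0725] x-axis [0.927 0.374 0.002] z [ 0.002  0.    -1.   ] gap 0.01102720566723228 ff 59.36244785785675 F [-0.8  1.5  6.3] j [0.02 0.37 1.72 0.   1.05 1.21]
tool shift to go [-0.0007 -0.0007  0.0035]
```

View pics/s5.png

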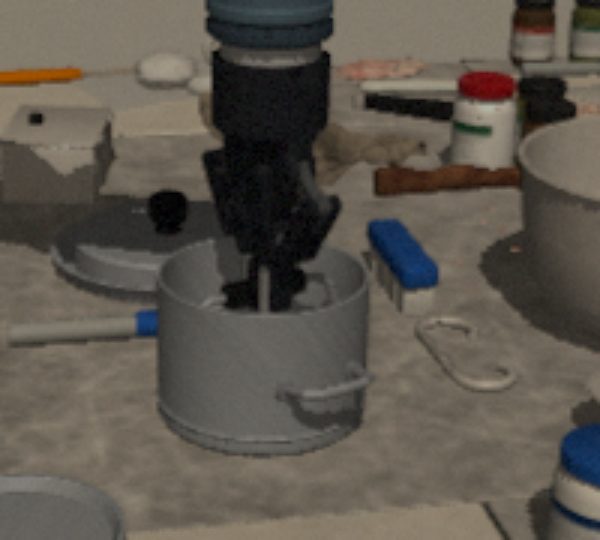

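The side crop shows the fingers closed on the bar inside the pot mouth at about (265,290), with the pot and lid in place. Lifting straight up with a firmer grip.

Call:
send_rows(increments=[0.005, 0, 0, 0, 0, 0.005, 0, 0, -0.004, 0, 0.005, 0, 0, -0.008, 0, 0.005, 0, 0, -0.008, 0, 0.005, 0, 0, 0, 0], squeeze=100)

```text
t: 11.88
position: [0.5596, 0.1294, 0.0921]
ee_rot: [0.982, 0.191, 0.001, 0.0]
ft_force: [-0.2, -0.1, -6.2]
finger_gap: 0.0104
finger_force: 97.6
```

Call:
send_rows(increments=[0.005, 0, 0, -0.01, 0, 0.005, 0, 0, -0.01, 0, 0.005, 0, 0, -0.012, 0, 0.005, 0, 0, -0.012, 0, 0.005, 0, 0, -0.012, 0])

```text
t: 12.5
position: [0.5591, 0.1294, 0.1484]
ee_rot: [0.982, 0.191, 0.0, 0.0]
ft_force: [0.0, 0.6, -6.8]
finger_gap: 0.0101
finger_force: 97.8
```

Call:
send_rows(increments=[0.005, 0, 0, -0.012, 0, 0.005, 0, 0, -0.012, 0, 0.005, 0, 0, -0.012, 0, 0.005, 0, 0, -0.006, 0, 0.005, 0, 0, 0, 0])

```text
t: 13.12
position: [0.5593, 0.1294, 0.1899]
ee_rot: [0.982, 0.191, 0.001, 0.0]
ft_force: [0.6, 0.4, -6.5]
finger_gap: 0.01
finger_force: 97.8
```

Run:
```python
from h import *
togo([.5588,.1300,.187])
c,d=shot('side','side6');p=np.load('side6.npz')["p"];shot("top","top6")
z=p[...,2];n=np.hypot(p[...,0]-.5587,p[...,1]-.1305)
b=(n<.075)&(z>.104)&(z<.182)&(p[...,1]<.13);q=p[b];print("basket z",np.percentile(q[:,2],[0,1,5,95,99]),len(q))
m=(n<.08)&(z>.02)&(z<.095);print("potwall",np.percentile(p[m][:,0],[1,99]),p[m][:,1].min())
m0=(z<0);P=np.load('side0.npz')["p"];m=(np.hypot(P[...,0]-.5587,P[...,1]-.1305)<.08)&(P[...,2]>.02)&(P[...,2]<.095);print("before ",np.percentile(P[m][:,0],[1,99]),P[m][:,1].min())
cv2.imwrite('pics/s6.png',np.hstack([cv2.resize(c[90:290,190:390,::-1],(400,400)),cv2.resize(np.load("top6.npz")["c"][110:310,110:410,::-1],(400,400))]))
```

```text
t 13.125 pos [0.5593 0.1294 0.1899] x-axis [0.927 0.374 0.001] z [ 0.001  0.    -1.   ] gap 0.009967234309712206 ff 97.78607368469238 F [ 0.6  0.4 -6.5] j [0.02 0.22 1.65 0.   1.27 1.21]
tool shift to go [-0.0003 -0.0007  0.0029]
basket z [0.11974265 0.12167618 0.12263502 0.17054193 0.1750145 ] 1254
potwall [0.48712893 0.62144757] 0.05081597540812688
before  [0.48669679 0.61998969] 0.05062830800365625
```

View pics/s6.png

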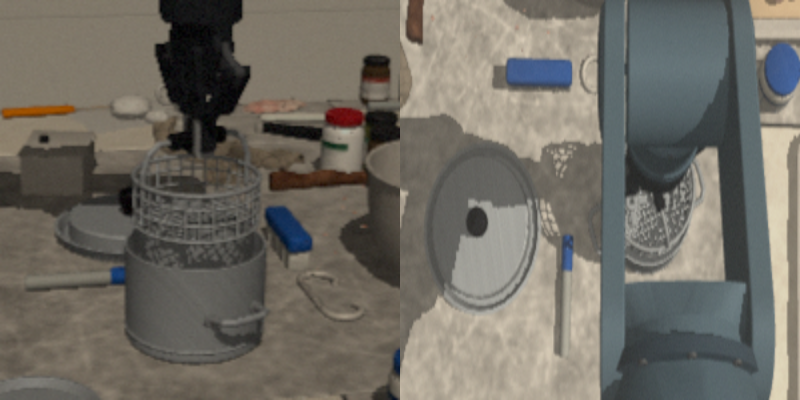

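The basket hangs level over the pot with its underside at about 120 mm, 20 mm clear of the rim. The pot is unmoved, the lid lies in the dish, and nothing else on the table has been disturbed. Letting it settle, then handing in.

Call:
send_rows(increments=[0.005, 0, 0, 0, 0, 0.005, 0, 0, 0, 0, 0.005, 0, 0, 0, 0, 0.005, 0, 0, 0, 0, 0.005, 0, 0, 0, 0])

```text
t: 13.85
position: [0.559, 0.1294, 0.1893]
ee_rot: [0.982, 0.191, 0.0, 0.0]
ft_force: [-0.0, 1.2, -5.8]
finger_gap: 0.0102
finger_force: 97.8
```

```bash
python3 -c "
from h import *
togo([.5588,.13,.187]); print(arm.finish_job())"
```

```text
t 13.85 pos [0.559  0.1294 0.1893] x-axis [ 0.927  0.374 -0.   ] z [ 0. -0. -1.] gap 0.01018974880540971 ff 97.79360890388489 F [-0.   1.2 -5.8] j [ 0.02  0.22  1.65 -0.    1.27  1.21]
tool shift to go [ 0.     -0.0006  0.0023]
the job is handed in; nothing more can be done
None
```

I handed the job in at 13.9 s: the lid lies knob up and flat in the large drip dish, and the arm is holding the basket level and still about 20 mm above the pot's rim; no verdict was returned.

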